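# Prop the chill box open for pre-cooling

## Task

Get the chill box ready for pre-cooling: throw its lid right back, stand the white cold brick on edge, cap up, in the box's wide front bay, and flip up the metal stay until it leans on its stop. Then bring the lid forward and lower it gently onto the stay so that it stands propped half open, without dropping the brick or disturbing the other goods.

Things in the scene. Friction and masses are not known exactly. Their poses are not given: they have to be found in the camera images.
- chill_box: Grey fixed insulated box, 250 (x) by 280 (y) by 110 mm to the rim, walls and floor 10 mm. Origin under its centre, z up. Front at -x, lid hinge along the rear rim (+x). It stands sideways: its -x looks roughly to world +y, its +y roughly away from the robot. A low partition (8 mm, top 60 mm above the bench) at x = +35 mm parts a wide front bay from a narrow rear bay holding a can.
- lid (a joint): Lid angle, rad: 0 shut, 1.75 thrown right back on its stop. Hollow lid 250 x 280 mm, 0.6 kg: 12 mm panel 30 to 42 mm above the rim when shut, 10 mm skirt round it. Turns freely about the box's y axis at lid_hinge. Let go below about 1.3 rad it falls shut, above 1.4 it falls back and stays. Resting on the raised stay it reads about 0.86.
- lid_hinge (a point): Middle of the lid's hinge line, on the rear rim of the box (box frame 125, 0, 110 mm). Same axes as the box.
- handle (a point): Centre of the steel bar handle on the lid: round, 12 mm thick, 120 mm long along the box's y, axis 55 mm above the lid's top, a leg at each end. With the lid shut it lies 244 mm in front of and 97 mm above the hinge line; it turns with the lid and can turn within a pinch. The lid's front edge is 6 mm beyond it. The point's axes turn with the lid.
- stay (a joint): Stay angle, rad: 0 lying level, 1.57 upright, 1.77 on its stop just past upright, where it stays by its weight. Steel rod 11 mm thick, 140 mm long, 0.15 kg, hinged about the box's x axis at stay_pivot; lying, it points along the box's -y, free end nearest the robot, carried by posts on the partition at y = 85 and 0 mm. Let go before upright it falls back.
- stay_pivot (a point): Pivot of the stay, box frame 35, 85, 112 mm (2 mm above the rim). Same axes as the box.
- peg (a point): Middle of the finger peg at the stay's free end: round, 14 mm thick, sticking out 42 mm from the rod towards the box's front (-x). It is 140 mm from the pivot and 18 mm in front of the rod. Below the lying peg 45 mm are free (more before the partition), and 65 mm between it and the near side wall, so a tilted finger can hook it from below.
- bay (a point): Centre of the front bay's floor (10 mm above the bench), same axes as the box. The bay is 146 mm long in x (73 mm either side of this point, from the front wall to the partition) and 260 mm in y, 100 mm deep to the rim.
- brick_center (a point): Centre of the cold brick: white plastic block 140 (x) by 40 (y) by 105 mm (z) standing on its long edge on the bench, about 0.5 kg, with a round filler cap 26 mm wide and 9 mm high on top near the +x end. This point is 52.5 mm above its underside. Grasp it across its 40 mm thickness, near the top.
- tub: Bystander: lidded white food tub 98 x 83 x 63 mm, origin under its centre; it and the brick may have exchanged places.
- can: Bystander: small aluminium can, 52 mm wide, 75 mm high, standing in the box's rear bay; origin under its centre.
- sauce: Bystander: amber bottle 64 mm wide, 190 mm high, on the bench on the robot's right; origin under its centre.
- jar: Bystander: glass jar 80 mm wide, 110 mm high, on the bench on the robot's right; origin under its centre.
Not all that is in view belongs to the job. What is shaped like the part that bears brick_center but pink is not meant.

How it is judged:
By the outcome, as a careful person would: the job done as asked, in the order asked, and still so for the second after the job is handed in, with the robot touching nothing.
It also fails if it takes over 72 s, if anything falls off the work surface, if the arm or the gripper's body presses on something with over 40 N, if the wrist force passes 120 N, or if a joint passes its speed limit or range.

## Robot

A 7-joint arm with a two-finger parallel gripper is mounted at the origin on the work surface. World frame = base frame: x ahead of the robot, y to its left, z up, the work surface at z = 0. Lengths are in m, angles in rad, forces in N, time in s.
With the tool pointing down it reaches from about 0.4 to 0.75 m from the base axis. Payload 19.5 kg.
Tool frame: the origin (TCP) lies midway between the tips of the shut fingers; the grasp point (between the pads) lies 19 mm behind it; z points along the fingers, y is the line along which they close (so a half turn about z gives the same grasp; the last joint's range is limited). The gripper opens to 85 mm and grips with 20 to 120 N. Pads are 22 mm wide; open, the fingers measure 114 mm over their backs; the gripper's body (76 mm by 85 mm) begins 54 mm behind the grasp point. The pads swing forward as they close: fully open they stand 13 mm farther back than shut.
Start: joints at [-1.203, 0.707, -0.028, 1.485, 0.022, 0.951, -0.075], TCP at [0.229, 0.527, 0.231] pointing down, gripper open.
Joint ranges: [-2.71, 2.71], [-0.32, 2.16], [-1.57, 1.52], [0, 2.45], [-1.46, 4.6], [0, 2.02], [-2.83, 2.83]. Speed limits (rad/s): [1.89, 1.89, 2.57, 2.57, 3.01, 3.01, 3.01].

## Interface

Orientations are given as [roll, pitch, yaw] about the fixed x, y, z axes, in that order (R = Rz(yaw) Ry(pitch) Rx(roll)).
In Python, from plant import state, grab_frame, finish_job gives the robot as it stands. The module is installed in compiled form; this text tells all that it offers.
- The arm moves only by the tool carry_out, never from a script. Its argument "increments" is a list of rows, each an object with "travel": the shift along the world's x, y, z in mm, a list of three; "angular": the turn, a rotation vector about the world's x, y, z in degrees, a list of three. A call has 1 to 10 rows; each row shifts and turns the commanded pose from where the row before left it; what a row does not reach is not made up. A row lasts 1/8 s, in which the tool goes at most 62.5 mm and 10.7 degrees, less where a joint would pass 70% of its speed; a pose out of reach is approached as far as the arm can. A call with a gripper value outside its range is refused whole. "hand" is the gripper's target within -1 to 1 (fully open at 1, half-way at 0, shut at -1), set as the call begins (left out, the last holds). The fingers move at their own pace and stop on an object; the grip force is fixed at half the most. Time passes only in rows, so rows that do not move let the fingers close. It gives the time, the measured TCP pose, the force, the opening and the grip force at its end, in the units of the state.
- state(): the state, without advancing time (a new reading comes with each control period).
- grab_frame(name): name is "scene" or "top" or "wrist"; returns a dict with "image" (480x640x3 uint8, blue, green, red), "z_map" (480x640 float32, m along the optical axis (not along the pixel's ray), 0 where there is no reading), "intrinsics" (3x3 intrinsics, pixels), "extrinsics" (4x4, takes a point from camera to world coordinates); the wrist camera has in their place "hand_eye" (4x4, takes a point from camera to tool coordinates, whose origin is the TCP and whose axes are the flange's). Camera axes: x right, y down, z forward; pixel columns grow to the right and rows downward; lengths in m; the calibration is good to about 2 mm. A picture is of the moment at which its call begins: read the wrist's pose just before it.
- finish_job(): hands the job in; it is judged then, once.
The state is a dict: "t": time; "q": joint angles; "joint_velocities": joint speeds; "tau": joint torques, N m; "tcp_pos": TCP position; "tool_rot": TCP orientation; "force": force on the tool from outside, world axes, zero at the start; "moment": the same for the moment, N m; "width": finger opening in m; "grip_force": force on a finger pad.
Only numpy, scipy, OpenCV 4.12 (cv2) and the standard library are available. Lean on these libraries where they do the work, as an engineer would, in place of code of your own. Each camera call takes 0.05 s, during which the arm holds its last target. There are 200 camera calls.

## Working session

There is one attempt and no reset: what is moved stays moved. The work goes in short steps, Python scripts to look and compute and a tool call to move; the robot and the scene stay as the last step left them, time stands still between calls to the robot, and variables do not carry over. Pictures are saved under pics/ and viewed, at most 11 in all, crops included, and the job is handed in when it is done.

Besides the shell and the picture viewer there is one more tool, called after "Emit:" as name([rows], argument=value, ...), one row to a line, values as JSON. carry_out: Moves the arm, as the interface text tells. Its arguments: {"type":"object","properties":{"increments":{"type":"array"},"hand":{"type":"number"}},"required":["increments"]}

```bash
mkdir -p pics; cat > h.py <<'E'
import numpy as np, cv2
from plant import state, grab_frame, finish_job
def cloud(f, st=None):
    K=np.array(f["intrinsics"]); z=f["z_map"]
    v,u=np.mgrid[0:480,0:640]
    P=np.stack([(u-K[0,2])/K[0,0]*z,(v-K[1,2])/K[1,1]*z,z,np.ones_like(z)],-1)
    if "extrinsics" in f: T=np.array(f["extrinsics"])
    else:
        from scipy.spatial.transform import Rotation as R
        T=np.eye(4); T[:3,:3]=R.from_euler('xyz',st["tool_rot"]).as_matrix() if len(np.ravel(st["tool_rot"]))==3 else np.array(st["tool_rot"]).reshape(3,3)
        T[:3,3]=st["tcp_pos"]; T=T@np.array(f["hand_eye"])
    W=(P@T.T)[...,:3]; W[z==0]=np.nan
    return W
E
python3 - <<'E'
from h import *
s=state(); print(s)
for n in ("scene","top"):
    f=grab_frame(n); cv2.imwrite(f"pics/{n}0.png",f["image"]); np.savez(f"{n}0.npz",im=f["image"],W=cloud(f)); print(n,np.array(f["extrinsics"]).round(3).tolist(),f["intrinsics"])
E
```

```text
{'t': 0.0, 'q': array([-1.2027399 ,  0.70708045, -0.02764371,  1.4849864 ,  0.02198775,
        0.95089093, -0.07549447]), 'joint_velocities': array([-0.00075571,  0.00094005,  0.00121326, -0.00165381,  0.00116511,
        0.00022032, -0.00155073]), 'tau': array([-2.26239476e-04, -8.83228397e+01,  1.23488221e+00, -2.36173600e+01,
        1.69857434e-02,  6.46343571e-03,  8.64354561e-07]), 'tcp_pos': array([0.2289557 , 0.52717182, 0.23084313]), 'tool_rot': array([-3.14052904e+00,  6.24255178e-06,  2.73185483e+00]), 'force': array([-0.564881  ,  0.41844766,  1.07504222]), 'moment': array([-0.03149735,  0.0212406 , -0.03619148]), 'grip_force': 0.0, 'width': 0.08529249171461833}
scene [[0.978, 0.157, -0.14, 0.665], [0.21, -0.717, 0.665, -0.746], [0.004, -0.679, -0.734, 0.882], [0.0, 0.0, 0.0, 1.0]] [[461.39256939   0.         317.87068301]
 [  0.         461.39256939 236.40367967]
 [  0.           0.           1.        ]]
top [[-0.028, -0.997, 0.075, 0.416], [-0.999, 0.029, 0.016, -0.089], [-0.018, -0.074, -0.997, 1.311], [0.0, 0.0, 0.0, 1.0]] [[516.46835381   0.         318.16796072]
 [  0.         516.46835381 237.95612591]
 [  0.           0.           1.        ]]
```

View pics/scene0.png

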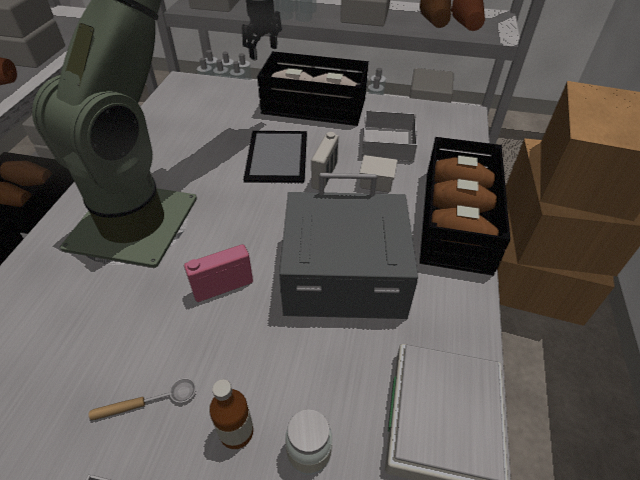

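View pics/top0.png

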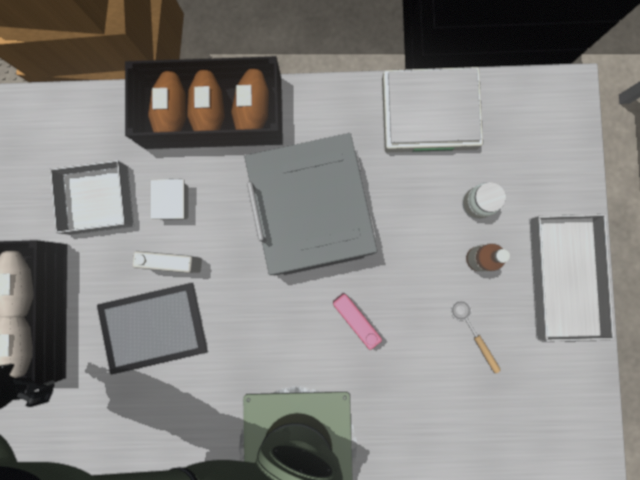

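The scene shows the closed grey box in the middle (lid at about 347,235; handle at 347,180), the white brick at (327,160) and the tub beside it. The top view shows the lid at (310,205), the handle at (257,211), the brick at (163,261) with its cap at its left end, and the tub at (168,199). The pink block is the decoy.

```bash
python3 - <<'E'
from h import *
d=np.load("top0.npz"); W=d["W"]; 
def rect(roi,z0,z1,name):
    u0,v0,u1,v1=roi; m=np.zeros((480,640),bool); m[v0:v1,u0:u1]=1
    m&=(W[...,2]>z0)&(W[...,2]<z1); p=W[m]; r=cv2.minAreaRect(p[:,:2].astype(np.float32)*1000)
    print(name,m.sum(),np.round(r[0]),np.round(r[1]),round(r[2],2),"z",np.median(p[:,2]).round(4)); print(p.mean(0).round(4), cv2.boxPoints(r).round().tolist())
rect((230,120,400,290),.142,.162,"lid")
rect((230,160,290,260),.195,.22,"handle")
rect((125,235,215,285),.097,.109,"brick top")
rect((125,235,215,285),.11,.125,"cap")
rect((140,170,195,230),.05,.075,"tub")
rect((460,170,510,220),.1,.12,"jar")
rect((460,235,515,275),.17,.2,"sauce")
E
```

```text
lid 13262 [585. -54.] [281. 250.] 10.51 z 0.1524
[ 0.5835 -0.0561  0.1525] [[425.0, 43.0], [470.0, -203.0], [746.0, -152.0], [701.0, 95.0]]
handle 338 [563.  63.] [131.  12.] 10.55 z 0.2118
[0.5623 0.0621 0.2116] [[498.0, 57.0], [500.0, 45.0], [629.0, 69.0], [627.0, 81.0]]
brick top 856 [464. 299.] [140.  40.] 83.37 z 0.1043
[0.463  0.2916 0.1041] [[436.0, 231.0], [476.0, 227.0], [492.0, 366.0], [452.0, 371.0]]
cap 103 [468. 309.] [106.  23.] 88.31 z 0.1131
[0.4692 0.3445 0.1133] [[455.0, 257.0], [478.0, 256.0], [481.0, 362.0], [458.0, 363.0]]
tub 1344 [619. 298.] [83. 98.] 89.83 z 0.0628
[0.6185 0.2976 0.0627] [[570.0, 257.0], [667.0, 256.0], [668.0, 339.0], [570.0, 339.0]]
jar 716 [ 592. -474.] [68. 69.] 42.99 z 0.1107
[ 0.5922 -0.4736  0.1105] [[544.0, -472.0], [591.0, -522.0], [641.0, -476.0], [594.0, -426.0]]
sauce 169 [ 452. -467.] [30. 26.] 88.91 z 0.1903
[ 0.4522 -0.4668  0.1895] [[439.0, -482.0], [465.0, -483.0], [466.0, -453.0], [439.0, -452.0]]
```

Emit:
carry_out([
  {"travel": [33,-46,3],"angular": [0,0,3.4]},
  {"travel": [33,-46,3],"angular": [0,0,3.4]},
  {"travel": [33,-46,3],"angular": [0,0,3.4]},
  {"travel": [33,-46,3],"angular": [0,0,3.4]},
  {"travel": [33,-46,3],"angular": [0,0,3.4]},
  {"travel": [33,-46,3],"angular": [0,0,3.4]},
  {"travel": [33,-46,3],"angular": [0,0,3.4]},
  {"travel": [33,-46,3],"angular": [0,0,3.4]},
  {"travel": [33,-46,3],"angular": [0,0,3.4]},
  {"travel": [37,-50,3],"angular": [0,0,3.4]},
], hand=0)

```text
t: 1.35
tcp_pos: [0.5638, 0.0619, 0.2613]
tool_rot: [3.141, -0.0, -2.956]
force: [0.5, 0.4, 0.5]
width: 0.0426
grip_force: 0.0
```

```bash
python3 - <<'E'
from h import *
s=state(); print({k:np.round(s[k],3) for k in ("t","q","tcp_pos","tool_rot","width")})
f=grab_frame("wrist"); W=cloud(f,s); m=(W[...,2]>.195)&(W[...,2]<.22)&(abs(W[...,0]-.563)<.1)&(abs(W[...,1]-.063)<.06)
print(m.sum(), W[m].mean(0) if m.any() else 0)
if m.any(): print(cv2.minAreaRect(W[m][:,:2].astype(np.float32)*1000))
E
```

```text
{'t': np.float64(1.35), 'q': array([-0.02 ,  0.671, -0.287,  1.461,  0.205,  1.04 ,  1.405]), 'tcp_pos': array([0.564, 0.062, 0.261]), 'tool_rot': array([ 3.141, -0.   , -2.956]), 'width': np.float64(0.043)}
5366 [0.55444039 0.06393569 0.211538  ]
((561.2554931640625, 65.46568298339844), (131.33438110351562, 11.846922874450684), 10.598862648010254)
```

Emit:
carry_out([
  {"travel": [-1,1,-20],"angular": [0,0,0]},
  {"travel": [0,0,-30],"angular": [0,0,0]},
  {"travel": [0,0,-23],"angular": [0,0,0]},
  {"travel": [0,0,0],"angular": [0,0,0]},
])

```text
t: 1.9
tcp_pos: [0.5614, 0.0643, 0.1871]
tool_rot: [-3.142, -0.003, -2.958]
force: [0.4, 0.1, 0.8]
width: 0.0423
grip_force: 0.0
```

Emit:
carry_out([
  {"travel": [0,0,0],"angular": [0,0,0]},
  {"travel": [0,0,0],"angular": [0,0,0]},
  {"travel": [0,0,0],"angular": [0,0,0]},
  {"travel": [0,0,0],"angular": [0,0,0]},
], hand=-1)

```text
t: 2.4
tcp_pos: [0.5622, 0.0661, 0.1894]
tool_rot: [3.14, 0.002, -2.957]
force: [-3.2, 8.6, 4.5]
width: 0.0097
grip_force: 58.5
```

```bash
python3 - <<'E'
import numpy as np
h=np.array([608,-177,110.]); f=np.array([-.1825,.983]); 
p=None
for a in list(np.arange(0,100.1,5)):
    t=np.radians(a)+np.arctan2(97,244); r=np.hypot(97,244)
    q=np.r_[h[:2]+f*r*np.cos(t),h[2]+r*np.sin(t)]
    print(a,q.round(),None if p is None else (q-p).round()); p=q
E
```

```text
0.0 [563.  63. 207.] None
5.0 [565.  54. 228.] [ 2. -9. 21.]
10.0 [567.  43. 248.] [  2. -11.  20.]
15.0 [570.  30. 267.] [  2. -13.  19.]
20.0 [572.  16. 285.] [  3. -14.  18.]
25.0 [575.   0. 301.] [  3. -16.  16.]
30.0 [578. -17. 316.] [  3. -17.  15.]
35.0 [582. -35. 329.] [  3. -18.  13.]
40.0 [585. -55. 341.] [  4. -19.  12.]
45.0 [589. -75. 351.] [  4. -20.  10.]
50.0 [593. -96. 359.] [  4. -21.   8.]
55.0 [ 597. -118.  366.] [  4. -22.   6.]
60.0 [ 601. -140.  370.] [  4. -22.   4.]
65.0 [ 605. -162.  372.] [  4. -22.   2.]
70.0 [ 609. -185.  372.] [  4. -23.   0.]
75.0 [ 614. -207.  371.] [  4. -22.  -2.]
80.0 [ 618. -229.  367.] [  4. -22.  -4.]
85.0 [ 622. -251.  362.] [  4. -22.  -6.]
90.0 [ 626. -272.  354.] [  4. -21.  -8.]
95.0 [ 630. -293.  345.] [  4. -21.  -9.]
100.0 [ 633. -313.  333.] [  4. -20. -11.]
```

Emit:
carry_out([
  {"travel": [1,-4,10],"angular": [0,0,0]},
  {"travel": [1,-5,11],"angular": [0,0,0]},
  {"travel": [2,-11,20],"angular": [0,0,0]},
  {"travel": [2,-13,19],"angular": [0,0,0]},
  {"travel": [3,-14,18],"angular": [0,0,0]},
  {"travel": [3,-16,16],"angular": [0,0,0]},
  {"travel": [3,-17,15],"angular": [0,0,0]},
])

```text
t: 3.28
tcp_pos: [0.5768, -0.0124, 0.2998]
tool_rot: [3.137, 0.002, -2.955]
force: [-4.2, 14.8, 12.5]
width: 0.0098
grip_force: 58.6
```

Emit:
carry_out([
  {"travel": [3,-18,13],"angular": [0,0,0]},
  {"travel": [4,-19,12],"angular": [0,0,0]},
  {"travel": [4,-20,10],"angular": [0,0,0]},
  {"travel": [4,-21,8],"angular": [0,0,0]},
  {"travel": [4,-22,6],"angular": [0,0,0]},
  {"travel": [4,-22,4],"angular": [0,0,0]},
])

```text
t: 4.03
tcp_pos: [0.6001, -0.1375, 0.3526]
tool_rot: [3.141, 0.002, -2.957]
force: [1.8, -0.8, -20.6]
width: 0.01
grip_force: 59.2
```

Emit:
carry_out([
  {"travel": [4,-22,0],"angular": [0,0,0]},
  {"travel": [4,-23,-1],"angular": [0,0,0]},
  {"travel": [4,-22,-3],"angular": [0,0,0]},
  {"travel": [4,-22,-4],"angular": [0,0,0]},
])

```text
t: 4.53
tcp_pos: [0.6172, -0.2285, 0.3465]
tool_rot: [-3.137, 0.007, -2.959]
force: [5.6, -4.5, 26.8]
width: 0.0096
grip_force: 69.3
```

Emit:
carry_out([
  {"travel": [4,-22,-4],"angular": [0,0,0]},
  {"travel": [4,-21,-7],"angular": [0,0,0]},
  {"travel": [0,0,0],"angular": [0,0,0]},
])

```text
t: 4.9
tcp_pos: [0.6248, -0.2713, 0.3321]
tool_rot: [-3.14, 0.003, -2.96]
force: [4.7, -1.8, 3.9]
width: 0.0097
grip_force: 69.0
```

Emit:
carry_out([
  {"travel": [2,-11,-5],"angular": [0,0,0]},
  {"travel": [2,-10,-5],"angular": [0,0,0]},
  {"travel": [2,-10,-5],"angular": [0,0,0]},
  {"travel": [0,0,0],"angular": [0,0,0]},
])

```text
t: 5.4
tcp_pos: [0.6305, -0.3014, 0.3165]
tool_rot: [-3.141, 0.002, -2.959]
force: [5.0, -2.9, 1.8]
width: 0.0096
grip_force: 69.7
```

Emit:
carry_out([
  {"travel": [1,-8,-4],"angular": [0,0,0]},
  {"travel": [0,0,0],"angular": [0,0,0]},
])

```text
t: 5.65
tcp_pos: [0.6319, -0.3088, 0.3121]
tool_rot: [3.141, 0.002, -2.958]
force: [7.8, 1.5, -1.2]
width: 0.01
grip_force: 69.4
```

Emit:
carry_out([
  {"travel": [0,0,0],"angular": [0,0,0]},
  {"travel": [0,0,0],"angular": [0,0,0]},
  {"travel": [0,0,0],"angular": [0,0,0]},
  {"travel": [0,0,25],"angular": [0,0,0]},
  {"travel": [0,0,30],"angular": [0,0,0]},
  {"travel": [0,0,30],"angular": [0,0,0]},
  {"travel": [-10,40,20],"angular": [0,0,0]},
], hand=0)

```text
t: 6.52
tcp_pos: [0.6235, -0.2711, 0.4178]
tool_rot: [-3.139, 0.006, -2.963]
force: [3.4, 0.8, -1.7]
width: 0.0424
grip_force: 0.0
```

```bash
python3 - <<'E'
from h import *
s=state(); print({k:np.round(s[k],3) for k in ("t","q","tcp_pos","tool_rot","width","force")})
f=grab_frame("scene"); cv2.imwrite("pics/scene1.png",f["image"])
E
```

```text
{'t': np.float64(6.525), 'q': array([ 0.414,  0.869, -0.28 ,  0.428,  0.221,  1.851,  2.043]), 'tcp_pos': array([ 0.623, -0.271,  0.418]), 'tool_rot': array([-3.139,  0.006, -2.963]), 'width': np.float64(0.042), 'force': array([ 3.377,  0.769, -1.681])}
```

View pics/scene1.png

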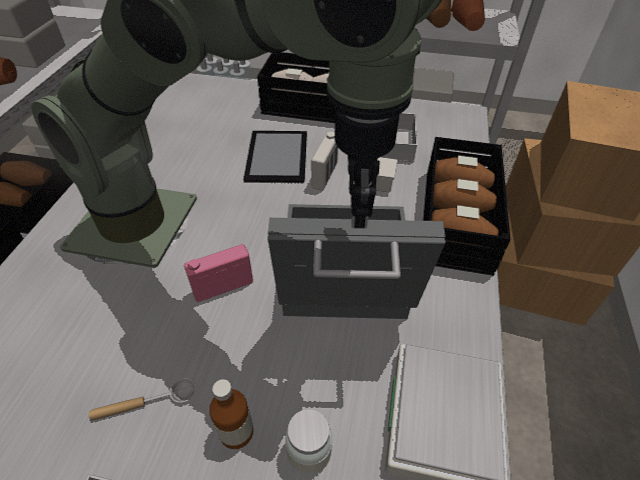

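Emit:
carry_out([
  {"travel": [-10,45,0],"angular": [0,0,6]},
  {"travel": [-12,47,0],"angular": [0,0,6]},
  {"travel": [-14,48,-10],"angular": [0,0,6]},
  {"travel": [-14,48,-20],"angular": [0,0,6]},
  {"travel": [-14,48,-20],"angular": [0,0,6]},
  {"travel": [-14,48,-20],"angular": [0,0,6]},
  {"travel": [-14,48,-20],"angular": [0,0,6]},
  {"travel": [-14,48,-20],"angular": [0,0,6]},
  {"travel": [-14,48,-20],"angular": [0,0,6]},
  {"travel": [-14,48,-20],"angular": [0,0,6]},
], hand=1)

```text
t: 7.82
tcp_pos: [0.4863, 0.2085, 0.2668]
tool_rot: [-3.141, -0.0, -1.907]
force: [0.9, 0.4, 0.4]
width: 0.0853
grip_force: 0.0
```

Emit:
carry_out([
  {"travel": [-13,48,-20],"angular": [0,0,6]},
  {"travel": [-13,46,-20],"angular": [0,0,6.4]},
  {"travel": [0,0,0],"angular": [0,0,0]},
  {"travel": [0,0,0],"angular": [0,0,0]},
])

```text
t: 8.32
tcp_pos: [0.4612, 0.3008, 0.2274]
tool_rot: [-3.141, -0.001, -1.695]
force: [0.9, -0.6, -0.3]
width: 0.0857
grip_force: 0.0
```

```bash
python3 - <<'E'
from h import *
s=state(); print({k:np.round(s[k],3) for k in ("t","q","tcp_pos","tool_rot","width","force")})
f=grab_frame("wrist"); W=cloud(f,s)
np.savez("w2.npz",im=f["image"],W=W)
def fit(W,n,z0,z1,c,r):
    m=(W[...,2]>z0)&(W[...,2]<z1)&(abs(W[...,0]-c[0])<r)&(abs(W[...,1]-c[1])<r)
    if m.sum()>5: print(n,m.sum(),cv2.minAreaRect(W[m][:,:2].astype(np.float32)*1000),W[m].mean(0).round(3))
fit(W,"brick",.095,.109,(.464,.299),.09); fit(W,"cap",.110,.125,(.464,.345),.05)
f=grab_frame("top"); W=cloud(f); np.savez("top2.npz",im=f["image"],W=W); cv2.imwrite("pics/top2.png",f["image"][100:320,200:420].repeat(2,0).repeat(2,1))
fit(W,"brick",.095,.109,(.464,.299),.09)
E
```

```text
{'t': np.float64(8.325), 'q': array([-0.342,  0.719, -0.573,  1.571,  0.444,  0.984,  1.965]), 'tcp_pos': array([0.461, 0.301, 0.227]), 'tool_rot': array([-3.141e+00, -1.000e-03, -1.695e+00]), 'width': np.float64(0.086), 'force': array([ 0.926, -0.556, -0.345])}
brick 9776 ((461.8358154296875, 301.66229248046875), (138.9110870361328, 40.123863220214844), 83.46009826660156) [0.46  0.29  0.104]
cap 957 ((467.5441589355469, 351.5453796386719), (25.093917846679688, 25.19318389892578), 28.766454696655273) [0.467 0.351 0.114]
brick 788 ((463.3183898925781, 293.97442626953125), (131.1576385498047, 39.840511322021484), 83.36781311035156) [0.463 0.285 0.104]
```

View pics/top2.png

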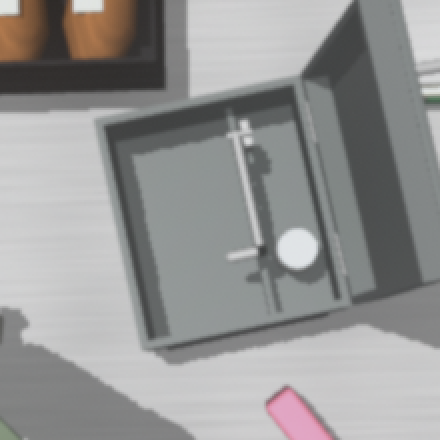

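The top crop shows the open, empty front bay. The rod runs from the pivot near (240,130) to its free end at (262,250), with the peg at (243,255) and the can at (297,248), all as described.

Emit:
carry_out([
  {"travel": [1,0,-40],"angular": [0,0,0.4]},
  {"travel": [0,0,-45],"angular": [0,0,0]},
  {"travel": [0,0,-40],"angular": [0,0,0]},
  {"travel": [0,0,-25],"angular": [0,0,0]},
  {"travel": [0,0,-13],"angular": [0,0,0]},
  {"travel": [0,0,0],"angular": [0,0,0]},
])

```text
t: 9.18
tcp_pos: [0.4623, 0.301, 0.0644]
tool_rot: [-3.142, -0.0, -1.688]
force: [-1.0, 0.2, 0.4]
width: 0.0855
grip_force: 0.0
```

Emit:
carry_out([
  {"travel": [0,0,0],"angular": [0,0,0]},
  {"travel": [0,0,0],"angular": [0,0,0]},
  {"travel": [0,0,0],"angular": [0,0,0]},
  {"travel": [0,0,0],"angular": [0,0,0]},
  {"travel": [0,0,0],"angular": [0,0,0]},
  {"travel": [0,0,0],"angular": [0,0,0]},
], hand=-1)

```text
t: 9.93
tcp_pos: [0.4624, 0.3014, 0.065]
tool_rot: [-3.141, 0.0, -1.688]
force: [0.4, -1.6, 8.3]
width: 0.0395
grip_force: 59.7
```

```bash
python3 - <<'E'
from h import *
W=np.load("top2.npz")["W"]
# peg & rod heights region in box frame
c=np.array([.585,-.054]); y=np.array([.983,.1825]); x=np.array([.1825,-.983])
d=W[...,:2]-c; bx=d@x*1000; by=d@y*1000; z=W[...,2]*1000
m=(z>104)&(z<128)&(abs(by)<120)&(bx>-110)&(bx<110)
for lo in range(-120,120,20):
    k=m&(by>=lo)&(by<lo+20)
    if k.any(): print(lo,k.sum(),np.percentile(bx[k],[0,10,50,90,100]).round(),np.median(z[k]).round())
k=m&(by<-30); print("end by",np.percentile(by[k],[0,5,50,95]).round()); k=m&(bx<25); print("peg",k.sum(),np.percentile(bx[k],[0,50,100]).round(),np.percentile(by[k],[0,50,100]).round(),np.median(z[k]).round())
E
```

```text
-80 22 [-2.  3. 18. 38. 41.] 116.0
-60 120 [-6. -0. 23. 38. 43.] 118.0
-40 39 [30. 31. 35. 39. 40.] 117.0
-20 41 [30. 31. 35. 40. 40.] 118.0
0 39 [30. 31. 35. 39. 40.] 116.0
20 39 [30. 31. 35. 40. 41.] 117.0
40 40 [30. 31. 35. 39. 41.] 116.0
60 62 [30. 32. 38. 50. 53.] 114.0
80 62 [26. 31. 45. 52. 55.] 114.0
end by [-62. -61. -53. -34.]
peg 79 [-6. 10. 24.] [-62. -56. -48.] 118.0
```

Emit:
carry_out([
  {"travel": [0,0,20],"angular": [0,0,0]},
  {"travel": [0,0,40],"angular": [0,0,0]},
  {"travel": [0,0,50],"angular": [0,0,0]},
  {"travel": [0,0,50],"angular": [0,0,0]},
])

```text
t: 10.42
tcp_pos: [0.4617, 0.301, 0.2258]
tool_rot: [3.141, -0.0, -1.687]
force: [1.1, -0.1, -5.5]
width: 0.0394
grip_force: 62.6
```

Emit:
carry_out([
  {"travel": [15,-28,5],"angular": [0,0,-7]},
  {"travel": [15,-28,0],"angular": [0,0,-7]},
  {"travel": [15,-29,0],"angular": [0,0,-7]},
  {"travel": [15,-29,0],"angular": [0,0,-7]},
  {"travel": [16,-29,0],"angular": [0,0,-7]},
  {"travel": [16,-29,0],"angular": [0,0,-7]},
  {"travel": [16,-29,0],"angular": [0,0,-8]},
  {"travel": [16,-29,0],"angular": [0,0,-8]},
  {"travel": [16,-29,0],"angular": [0,0,-8]},
  {"travel": [16,-29,0],"angular": [0,0,-7]},
])

```text
t: 11.68
tcp_pos: [0.6182, 0.0124, 0.2292]
tool_rot: [3.142, -0.001, -2.966]
force: [0.1, 0.9, -4.8]
width: 0.0391
grip_force: 62.5
```

Emit:
carry_out([
  {"travel": [0,0,0],"angular": [0,0,0]},
  {"travel": [0,0,0],"angular": [0,0,0]},
])

```text
t: 11.92
tcp_pos: [0.6177, 0.0139, 0.2291]
tool_rot: [3.141, -0.001, -2.96]
force: [-0.4, -0.1, -5.6]
width: 0.0394
grip_force: 62.5
```

```bash
python3 - <<'E'
from h import *
s=state(); print({k:np.round(s[k],3) for k in ("t","q","tcp_pos","tool_rot","width","force")})
for n in ("wrist","scene"):
    f=grab_frame(n); W=cloud(f,s); im=f["image"]
    cv2.imwrite(f"pics/{n}3.png",im)
    m=(im.min(-1)>120)&(W[...,2]>.17)&(W[...,2]<.29)&(abs(W[...,0]-.618)<.12)&(abs(W[...,1]-.013)<.08)
    if m.sum()>5: print(n,m.sum(),cv2.minAreaRect(W[m][:,:2].astype(np.float32)*1000),np.nanpercentile(W[m][:,2],[0,5,50,95,100]).round(3))
E
```

```text
{'t': np.float64(11.925), 'q': array([ 0.041,  0.786, -0.253,  1.311,  0.202,  1.071,  1.514]), 'tcp_pos': array([0.618, 0.014, 0.229]), 'tool_rot': array([ 3.141e+00, -1.000e-03, -2.960e+00]), 'width': np.float64(0.039), 'force': array([-0.417, -0.078, -5.566])}
wrist 37674 ((595.769287109375, 10.754478454589844), (70.20690155029297, 97.00273132324219), 77.91049194335938) [0.171 0.267 0.269 0.27  0.285]
scene 260 ((617.5645141601562, 18.724071502685547), (141.4419708251953, 43.34023666381836), 2.19380521774292) [0.21  0.265 0.268 0.278 0.279]
```

View pics/wrist3.png

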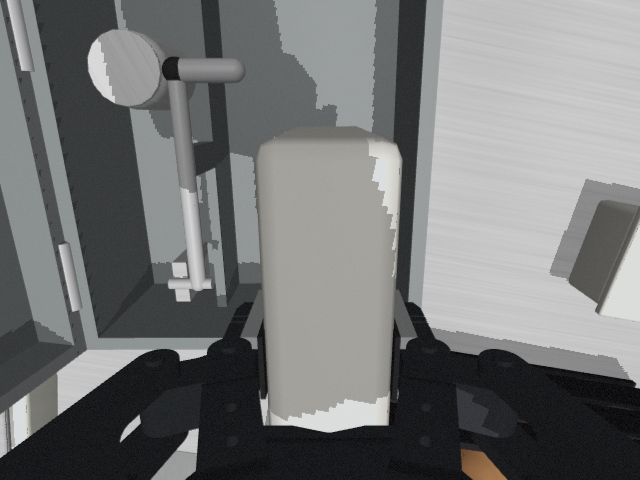

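The brick hangs straight in the grip, level (top at 269 mm) and parallel to the front wall. The peg at (210,70) and the can at (125,65) are well clear.

Emit:
carry_out([
  {"travel": [0,0,-25],"angular": [0,0,0]},
  {"travel": [0,0,-35],"angular": [0,0,0]},
  {"travel": [0,0,-35],"angular": [0,0,0]},
  {"travel": [0,0,-30],"angular": [0,0,0]},
  {"travel": [0,0,-18],"angular": [0,0,0]},
  {"travel": [0,0,-6],"angular": [0,0,0]},
  {"travel": [0,0,-3],"angular": [0,0,0]},
])

```text
t: 12.9
tcp_pos: [0.6185, 0.0135, 0.0779]
tool_rot: [-3.141, 0.001, -2.961]
force: [-0.2, 0.1, -4.5]
width: 0.0394
grip_force: 62.5
```

Emit:
carry_out([
  {"travel": [0,0,-1],"angular": [0,0,0]},
  {"travel": [0,0,0],"angular": [0,0,0]},
])

```text
t: 13.15
tcp_pos: [0.6183, 0.0134, 0.0768]
tool_rot: [-3.141, 0.001, -2.962]
force: [-0.6, 0.0, -4.8]
width: 0.0388
grip_force: 62.5
```

Emit:
carry_out([
  {"travel": [0,0,-1],"angular": [0,0,0]},
  {"travel": [0,0,-1],"angular": [0,0,0]},
  {"travel": [0,0,0],"angular": [0,0,0]},
])

```text
t: 13.52
tcp_pos: [0.6182, 0.0133, 0.075]
tool_rot: [-3.141, 0.001, -2.962]
force: [-4.2, -1.9, 7.9]
width: 0.0397
grip_force: 63.9
```

Emit:
carry_out([
  {"travel": [0,0,0],"angular": [0,0,0]},
  {"travel": [0,0,0],"angular": [0,0,0]},
  {"travel": [0,0,0],"angular": [0,0,0]},
  {"travel": [0,0,30],"angular": [0,0,0]},
  {"travel": [0,0,50],"angular": [0,0,0]},
  {"travel": [0,0,60],"angular": [0,0,0]},
], hand=0.25)

```text
t: 14.28
tcp_pos: [0.6177, 0.0134, 0.2154]
tool_rot: [3.141, -0.001, -2.961]
force: [0.4, 0.2, 0.3]
width: 0.0532
grip_force: 0.0
```

```bash
python3 - <<'E'
from h import *
s=state(); print({k:np.round(s[k],3) for k in ("t","q","tcp_pos","tool_rot","width","force")})
for n in ("wrist","scene"):
    f=grab_frame(n); W=cloud(f,s); im=f["image"]
    if n=="wrist": cv2.imwrite(f"pics/{n}4.png",im)
    m=(im.min(-1)>90)&(W[...,2]>.107)&(W[...,2]<.128)&(abs(W[...,0]-.618)<.12)&(abs(W[...,1]-.013)<.03)
    if m.sum()>5: print(n,m.sum(),cv2.minAreaRect(W[m][:,:2].astype(np.float32)*1000),np.nanpercentile(W[m][:,2],[0,5,50,95,100]).round(3))
E
```

```text
{'t': np.float64(14.275), 'q': array([ 0.041,  0.8  , -0.252,  1.331,  0.209,  1.038,  1.508]), 'tcp_pos': array([0.618, 0.013, 0.215]), 'tool_rot': array([ 3.141e+00, -1.000e-03, -2.961e+00]), 'width': np.float64(0.053), 'force': array([0.386, 0.236, 0.293])}
wrist 13539 ((633.9052124023438, 12.976375579833984), (172.5813446044922, 59.90669250488281), 0.006038610357791185) [0.107 0.11  0.115 0.124 0.126]
scene 7 ((635.2852783203125, 29.163522720336914), (73.8364486694336, 1.0523508787155151), 2.877000331878662) [0.112 0.115 0.122 0.123 0.124]
```

View pics/wrist4.png

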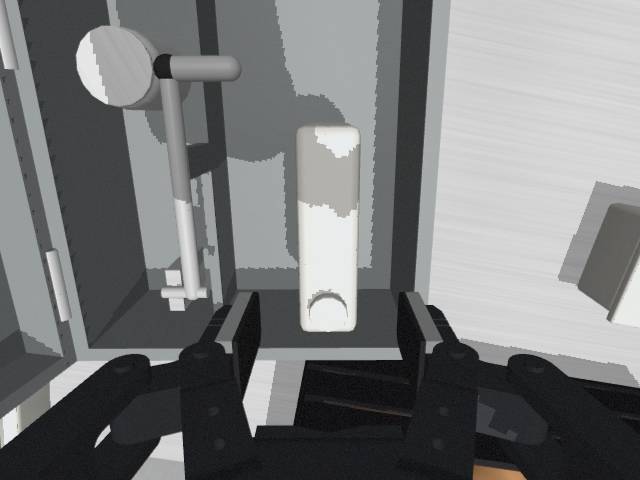

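The brick stands upright in the front bay at (328,230), cap up at (328,312), clear of the walls and the peg.

Emit:
carry_out([
  {"travel": [-8,-9,0],"angular": [0,0,-9]},
  {"travel": [-8,-9,0],"angular": [0,0,-9]},
  {"travel": [-8,-9,0],"angular": [0,0,-9]},
  {"travel": [-8,-9,0],"angular": [0,0,-9]},
  {"travel": [-8,-9,0],"angular": [0,0,-9]},
  {"travel": [-9,-9,0],"angular": [0,0,-9]},
  {"travel": [-9,-9,0],"angular": [0,0,-9]},
  {"travel": [-9,-9,0],"angular": [0,0,-9]},
  {"travel": [-9,-9,0],"angular": [0,0,-9]},
  {"travel": [-9,-9,0],"angular": [0,0,-9]},
], hand=0.1)

```text
t: 15.62
tcp_pos: [0.5328, -0.0769, 0.2143]
tool_rot: [3.141, 0.0, 1.746]
force: [0.4, -0.1, -0.8]
width: 0.0469
grip_force: 0.0
```

Emit:
carry_out([
  {"travel": [0,0,-15],"angular": [0,0,0]},
  {"travel": [0,0,0],"angular": [0,0,0]},
])

```text
t: 15.88
tcp_pos: [0.5328, -0.0765, 0.1988]
tool_rot: [-3.14, -0.0, 1.751]
force: [-0.7, 0.6, 0.1]
width: 0.0468
grip_force: 0.0
```

```bash
python3 - <<'E'
from h import *
s=state(); print({k:np.round(s[k],3) for k in ("t","q","tcp_pos","tool_rot","width","force")})
f=grab_frame("wrist"); W=cloud(f,s); im=f["image"]; cv2.imwrite("pics/wrist5.png",im)
c=np.array([.585,-.054]); y=np.array([.983,.1825]); x=np.array([.1825,-.983])
def B(p): d=np.asarray(p)[...,:2]-c; return d@x*1000, d@y*1000
print("tcp box",B(s["tcp_pos"]))
bx,by=B(W); z=W[...,2]*1000
k=(z>108)&(z<126)&(bx>-20)&(bx<25)&(by<-35)&(by>-80); print(k.sum(),np.percentile(bx[k],[0,50,100]).round(),np.percentile(by[k],[0,2,50,98,100]).round(),np.percentile(z[k],[50,98]).round())
E
```

```text
{'t': np.float64(15.875), 'q': array([-0.015,  0.703,  0.184,  1.668, -0.168,  0.787,  0.426]), 'tcp_pos': array([ 0.533, -0.076,  0.199]), 'tool_rot': array([-3.14 , -0.   ,  1.751]), 'width': np.float64(0.047), 'force': array([-0.664,  0.591,  0.112])}
tcp box (np.float64(12.565738559318273), np.float64(-55.40325502059992))
1288 [-10.   7.  25.] [-63. -63. -56. -50. -49.] [118. 120.]
```

View pics/wrist5.png

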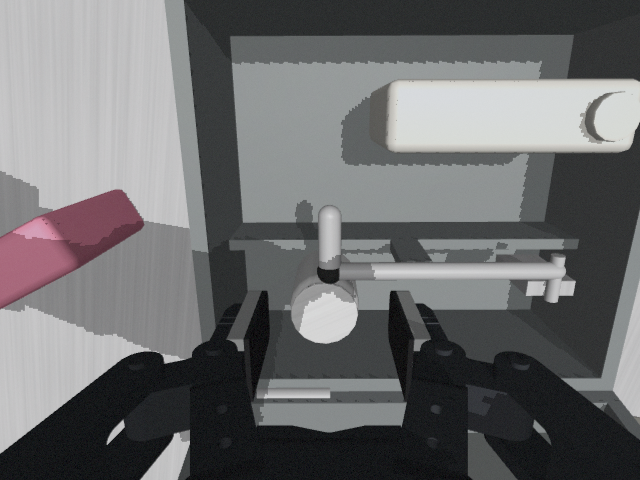

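The fingers straddle the peg at (329,240). The rod runs right from (330,272) to the pivot at (555,272), the can sits behind, and the brick is clear at (510,115).

Emit:
carry_out([
  {"travel": [0,0,-30],"angular": [0,0,0]},
  {"travel": [0,0,-35],"angular": [0,0,0]},
  {"travel": [0,0,-25],"angular": [0,0,0]},
  {"travel": [0,0,-15],"angular": [0,0,0]},
  {"travel": [0,0,0],"angular": [0,0,0]},
])

```text
t: 16.55
tcp_pos: [0.533, -0.0766, 0.0941]
tool_rot: [-3.141, -0.0, 1.751]
force: [-0.7, 0.5, 1.1]
width: 0.0471
grip_force: 0.0
```

Emit:
carry_out([
  {"travel": [0,0,0],"angular": [0,0,0]},
  {"travel": [0,0,0],"angular": [0,0,0]},
  {"travel": [0,0,0],"angular": [0,0,0]},
  {"travel": [0,0,0],"angular": [0,0,0]},
], hand=-1)

```text
t: 17.05
tcp_pos: [0.5333, -0.0767, 0.0952]
tool_rot: [3.141, 0.0, 1.751]
force: [-2.0, -0.3, 9.0]
width: 0.0114
grip_force: 58.4
```

```bash
python3 - <<'E'
import numpy as np
c=np.array([585,-54]); y=np.array([.983,.1825]); x=np.array([.1825,-.983]); p=None
for a in list(np.arange(0,96,8))+[100,101.4]:
    t=np.radians(a); q=np.r_[c+x*12.6+y*(85-140*np.cos(t)),112-19+140*np.sin(t)]
    print(a,q.round(),None if p is None else (q-p).round()); p=q
E
```

```text
0 [533. -76.  93.] None
8 [535. -76. 112.] [ 1.  0. 19.]
16 [539. -75. 132.] [ 4.  1. 19.]
24 [545. -74. 150.] [ 7.  1. 18.]
32 [554. -73. 167.] [ 9.  2. 17.]
40 [565. -70. 183.] [11.  2. 16.]
48 [579. -68. 197.] [13.  2. 14.]
56 [594. -65. 209.] [15.  3. 12.]
64 [611. -62. 219.] [17.  3. 10.]
72 [628. -59. 226.] [18.  3.  7.]
80 [647. -55. 231.] [19.  3.  5.]
88 [666. -52. 233.] [19.  4.  2.]
100 [695. -46. 231.] [29.  5. -2.]
101.4 [698. -46. 230.] [ 3.  1. -1.]
```

Emit:
carry_out([
  {"travel": [0,0,9],"angular": [0,0,0]},
  {"travel": [1,0,10],"angular": [0,0,0]},
  {"travel": [4,1,19],"angular": [0,0,0]},
  {"travel": [7,1,18],"angular": [0,0,0]},
  {"travel": [9,2,17],"angular": [0,0,0]},
  {"travel": [11,2,16],"angular": [0,0,0]},
])

```text
t: 17.8
tcp_pos: [0.5616, -0.0714, 0.1842]
tool_rot: [-3.133, -0.001, 1.75]
force: [-20.7, -2.7, 9.2]
width: 0.0116
grip_force: 58.4
```

Emit:
carry_out([
  {"travel": [12,2,15],"angular": [0,0,0]},
  {"travel": [14,3,13],"angular": [0,0,0]},
  {"travel": [17,3,11],"angular": [0,0,0]},
  {"travel": [18,3,7],"angular": [0,0,0]},
])

```text
t: 18.3
tcp_pos: [0.6258, -0.0601, 0.2322]
tool_rot: [3.142, 0.001, 1.75]
force: [-11.0, 0.1, 23.2]
width: 0.0113
grip_force: 61.3
```

Emit:
carry_out([
  {"travel": [18,3,7],"angular": [0,0,0]},
  {"travel": [0,0,2],"angular": [0,0,0]},
])

```text
t: 18.55
tcp_pos: [0.6439, -0.056, 0.2378]
tool_rot: [-3.14, -0.001, 1.752]
force: [4.4, 2.5, -27.9]
width: 0.0117
grip_force: 58.4
```

Emit:
carry_out([
  {"travel": [10,2,-1],"angular": [0,0,0]},
  {"travel": [10,2,0],"angular": [0,0,0]},
  {"travel": [0,0,0],"angular": [0,0,0]},
])

```text
t: 18.92
tcp_pos: [0.6645, -0.0522, 0.2387]
tool_rot: [3.139, -0.0, 1.751]
force: [0.2, 3.9, 9.1]
width: 0.0115
grip_force: 64.8
```

Emit:
carry_out([
  {"travel": [10,2,0],"angular": [0,0,0]},
  {"travel": [10,2,-1],"angular": [0,0,0]},
  {"travel": [7,1,-1],"angular": [0,0,0]},
  {"travel": [0,0,0],"angular": [0,0,0]},
])

```text
t: 19.42
tcp_pos: [0.6911, -0.0472, 0.2362]
tool_rot: [3.14, -0.0, 1.751]
force: [0.5, 3.9, 4.8]
width: 0.0117
grip_force: 66.3
```

Emit:
carry_out([
  {"travel": [4,1,-1],"angular": [0,0,0]},
  {"travel": [2,0,0],"angular": [0,0,0]},
  {"travel": [0,0,0],"angular": [0,0,0]},
])

```text
t: 19.8
tcp_pos: [0.6969, -0.0461, 0.2352]
tool_rot: [3.141, -0.001, 1.751]
force: [-0.1, 4.7, 6.3]
width: 0.0114
grip_force: 66.5
```

Emit:
carry_out([
  {"travel": [0,0,0],"angular": [0,0,0]},
  {"travel": [0,0,0],"angular": [0,0,0]},
  {"travel": [0,0,0],"angular": [0,0,0]},
  {"travel": [0,0,20],"angular": [0,0,0]},
  {"travel": [0,0,35],"angular": [0,0,0]},
  {"travel": [-10,-5,40],"angular": [0,0,0]},
  {"travel": [-30,-10,40],"angular": [0,0,5]},
], hand=-0.2)

```text
t: 20.68
tcp_pos: [0.6568, -0.0616, 0.3695]
tool_rot: [-3.141, -0.0, 1.84]
force: [0.4, -0.9, 0.5]
width: 0.0344
grip_force: 0.0
```

```bash
python3 - <<'E'
from h import *
s=state(); print({k:np.round(s[k],3) for k in ("t","q","tcp_pos","tool_rot","width","force")})
f=grab_frame("scene"); W=cloud(f); cv2.imwrite("pics/scene6.png",f["image"])
m=(W[...,2]>.28)&(W[...,1]<-.2)&(W[...,1]>-.4)&(abs(W[...,0]-.63)<.17)
x=W[m]; h=x[(x[:,1]<-.285)]; print(len(h), h.mean(0) if len(h) else 0, np.percentile(h,[2,50,98],axis=0).round(3) if len(h) else 0)
f=grab_frame("wrist"); W=cloud(f,s); cv2.imwrite("pics/wrist6.png",f["image"])
E
```

```text
{'t': np.float64(20.675), 'q': array([-0.019,  0.796,  0.209,  0.793, -0.148,  1.565,  0.398]), 'tcp_pos': array([ 0.657, -0.062,  0.369]), 'tool_rot': array([-3.141, -0.   ,  1.84 ]), 'width': np.float64(0.034), 'force': array([ 0.392, -0.884,  0.535])}
893 [ 0.62501236 -0.31020932  0.33645937] [[ 0.565 -0.326  0.329]
 [ 0.623 -0.311  0.337]
 [ 0.694 -0.287  0.343]]
```

View pics/scene6.png

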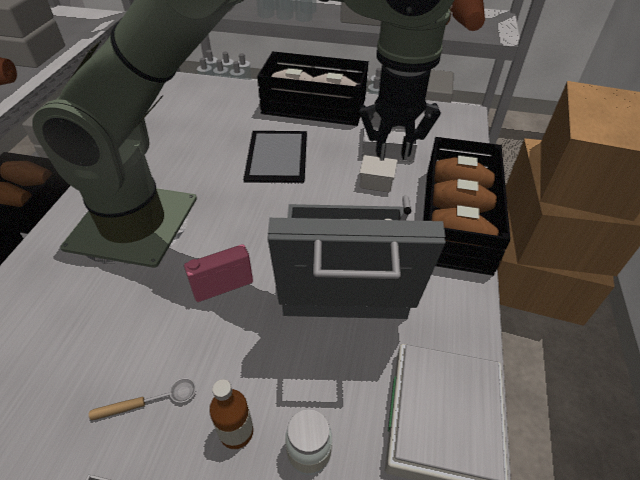

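The stay stands upright on its stop, its tip and peg showing at (407,208) above the box. The lid is still thrown back, with its handle at (357,260), and the other goods are untouched.

Emit:
carry_out([
  {"travel": [-2,-24,6],"angular": [0,0,8.5]},
  {"travel": [-2,-25,6],"angular": [0,0,8.5]},
  {"travel": [-2,-25,6],"angular": [0,0,8.5]},
  {"travel": [-2,-25,6],"angular": [0,0,8.5]},
  {"travel": [-2,-25,6],"angular": [0,0,8.5]},
  {"travel": [-3,-25,0],"angular": [0,0,8.5]},
  {"travel": [-3,-25,0],"angular": [0,0,8.5]},
  {"travel": [-3,-25,0],"angular": [0,0,8.5]},
  {"travel": [-3,-25,0],"angular": [0,0,8.5]},
  {"travel": [-3,-25,0],"angular": [0,0,8.5]},
], hand=0)

```text
t: 22.02
tcp_pos: [0.6317, -0.3115, 0.3993]
tool_rot: [-3.141, -0.0, -2.957]
force: [0.6, -0.1, 0.4]
width: 0.043
grip_force: 0.0
```

Emit:
carry_out([
  {"travel": [0,0,0],"angular": [0,0,0]},
  {"travel": [0,0,0],"angular": [0,0,0]},
])

```text
t: 22.28
tcp_pos: [0.6323, -0.3102, 0.3991]
tool_rot: [3.141, -0.0, -2.963]
force: [-0.5, 0.1, 0.3]
width: 0.0428
grip_force: 0.0
```

```bash
python3 - <<'E'
from h import *
s=state(); print({k:np.round(s[k],3) for k in ("t","q","tcp_pos","tool_rot","width","force")})
f=grab_frame("wrist"); W=cloud(f,s); cv2.imwrite("pics/wrist7.png",f["image"])
m=(W[...,2]>.3)&(W[...,2]<.36)&(W[...,1]<-.28)&(W[...,1]>-.36)&(abs(W[...,0]-.63)<.12)
x=W[m]; print(len(x)); 
if len(x): print(cv2.minAreaRect(x[:,:2].astype(np.float32)*1000),np.percentile(x,[2,50,98],axis=0).round(3))
E
```

```text
{'t': np.float64(22.275), 'q': array([ 0.417,  0.984, -0.073,  0.204,  0.065,  1.953,  2.15 ]), 'tcp_pos': array([ 0.632, -0.31 ,  0.399]), 'tool_rot': array([ 3.141, -0.   , -2.963]), 'width': np.float64(0.043), 'force': array([-0.48 ,  0.053,  0.298])}
7275
((627.8961791992188, -292.53515625), (131.0290985107422, 49.7689323425293), 10.575260162353516) [[ 0.562 -0.325  0.334]
 [ 0.606 -0.309  0.338]
 [ 0.69  -0.282  0.345]]
```

View pics/wrist7.png

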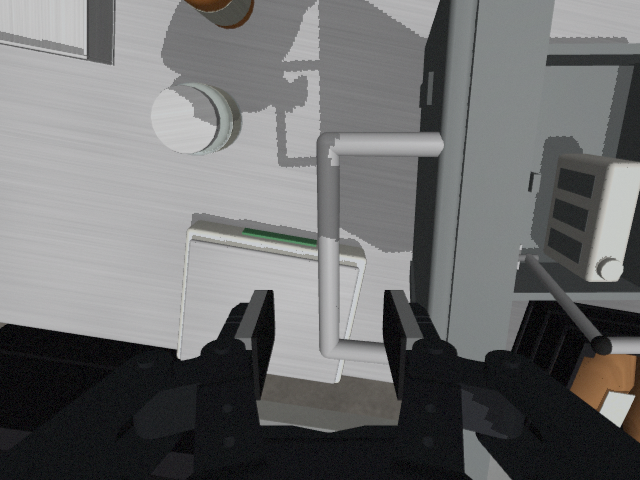

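The handle bar at (328,250) lies between the open pads. The lid edge is to the right at (500,250). Beyond it the brick stands at (595,215), with the raised stay at (570,300).

Emit:
carry_out([
  {"travel": [0,-1,-30],"angular": [0,0,0]},
  {"travel": [0,0,-30],"angular": [0,0,0]},
  {"travel": [0,0,-25],"angular": [0,0,0]},
  {"travel": [0,0,0],"angular": [0,0,0]},
])

```text
t: 22.82
tcp_pos: [0.6319, -0.3108, 0.3149]
tool_rot: [3.141, -0.002, -2.962]
force: [0.3, -0.8, 1.2]
width: 0.0425
grip_force: 0.0
```

Emit:
carry_out([
  {"travel": [0,0,0],"angular": [0,0,0]},
  {"travel": [0,0,0],"angular": [0,0,0]},
  {"travel": [0,0,0],"angular": [0,0,0]},
  {"travel": [0,0,0],"angular": [0,0,0]},
], hand=-1)

```text
t: 23.32
tcp_pos: [0.6325, -0.3104, 0.3167]
tool_rot: [3.14, 0.001, -2.96]
force: [-5.7, 8.7, 7.8]
width: 0.0099
grip_force: 58.6
```

Now bring it forward along the arc, in reverse.

Emit:
carry_out([
  {"travel": [-2,10,6],"angular": [0,0,0]},
  {"travel": [-4,20,11],"angular": [0,0,0]},
  {"travel": [-4,21,9],"angular": [0,0,0]},
  {"travel": [-4,21,8],"angular": [0,0,0]},
])

```text
t: 23.82
tcp_pos: [0.6188, -0.2382, 0.3499]
tool_rot: [3.141, 0.002, -2.961]
force: [11.1, 5.5, -20.2]
width: 0.01
grip_force: 58.1
```

Emit:
carry_out([
  {"travel": [-4,22,2],"angular": [0,0,0]},
  {"travel": [-4,22,2],"angular": [0,0,0]},
  {"travel": [-4,22,1],"angular": [0,0,0]},
])

```text
t: 24.2
tcp_pos: [0.6068, -0.1733, 0.3568]
tool_rot: [-3.139, 0.004, -2.962]
force: [4.9, -0.2, 7.1]
width: 0.0098
grip_force: 62.8
```

Emit:
carry_out([
  {"travel": [-4,22,-1],"angular": [0,0,0]},
  {"travel": [-4,22,-4],"angular": [0,0,0]},
  {"travel": [-2,11,-3],"angular": [0,0,0]},
  {"travel": [0,0,0],"angular": [0,0,0]},
])

```text
t: 24.7
tcp_pos: [0.5965, -0.117, 0.3485]
tool_rot: [3.142, 0.003, -2.96]
force: [-3.6, 4.5, 18.7]
width: 0.0096
grip_force: 66.8
```

Emit:
carry_out([
  {"travel": [0,0,1],"angular": [0,0,0]},
  {"travel": [-1,6,-1],"angular": [0,0,0]},
  {"travel": [-1,5,-2],"angular": [0,0,0]},
  {"travel": [0,0,0],"angular": [0,0,0]},
])

```text
t: 25.2
tcp_pos: [0.5945, -0.1067, 0.3459]
tool_rot: [-3.141, 0.002, -2.961]
force: [-2.1, 3.8, 14.3]
width: 0.0096
grip_force: 66.3
```

Emit:
carry_out([
  {"travel": [0,0,1],"angular": [0,0,0]},
  {"travel": [-1,4,-2],"angular": [0,0,0]},
  {"travel": [0,0,0],"angular": [0,0,0]},
])

```text
t: 25.58
tcp_pos: [0.5937, -0.1027, 0.3448]
tool_rot: [-3.141, 0.003, -2.961]
force: [-0.6, 3.1, 15.6]
width: 0.0103
grip_force: 66.4
```

Emit:
carry_out([
  {"travel": [0,3,-1],"angular": [0,0,0]},
  {"travel": [0,0,0],"angular": [0,0,0]},
])

```text
t: 25.82
tcp_pos: [0.5933, -0.0999, 0.3439]
tool_rot: [-3.141, 0.002, -2.961]
force: [-5.3, 4.2, 19.3]
width: 0.0095
grip_force: 66.8
```

Emit:
carry_out([
  {"travel": [-1,2,-1],"angular": [0,0,0]},
  {"travel": [0,0,0],"angular": [0,0,0]},
])

```text
t: 26.08
tcp_pos: [0.5928, -0.0977, 0.3432]
tool_rot: [-3.141, 0.004, -2.961]
force: [-2.0, 5.1, 20.5]
width: 0.0097
grip_force: 67.0
```

Emit:
carry_out([
  {"travel": [0,0,2],"angular": [0,0,0]},
  {"travel": [0,0,0],"angular": [0,0,0]},
])

```text
t: 26.32
tcp_pos: [0.5929, -0.0986, 0.3437]
tool_rot: [-3.141, 0.002, -2.961]
force: [6.6, 0.2, -1.1]
width: 0.0101
grip_force: 64.8
```

Emit:
carry_out([
  {"travel": [0,2,-1],"angular": [0,0,0]},
  {"travel": [0,0,0],"angular": [0,0,0]},
])

```text
t: 26.58
tcp_pos: [0.5925, -0.0963, 0.343]
tool_rot: [-3.141, 0.001, -2.961]
force: [2.6, 1.0, 6.3]
width: 0.0097
grip_force: 65.4
```

Emit:
carry_out([
  {"travel": [-1,2,-1],"angular": [0,0,0]},
  {"travel": [0,0,0],"angular": [0,0,0]},
])

```text
t: 26.82
tcp_pos: [0.5918, -0.094, 0.3417]
tool_rot: [3.141, 0.002, -2.961]
force: [7.1, 3.1, 1.3]
width: 0.0098
grip_force: 65.8
```

Emit:
carry_out([
  {"travel": [0,2,-1],"angular": [0,0,0]},
  {"travel": [0,0,0],"angular": [0,0,0]},
])

```text
t: 27.08
tcp_pos: [0.5915, -0.0918, 0.3409]
tool_rot: [3.141, 0.001, -2.961]
force: [1.8, 4.1, 6.0]
width: 0.0099
grip_force: 66.4
```

Emit:
carry_out([
  {"travel": [0,2,-1],"angular": [0,0,0]},
  {"travel": [0,0,0],"angular": [0,0,0]},
])

```text
t: 27.32
tcp_pos: [0.5912, -0.0901, 0.3403]
tool_rot: [3.142, 0.001, -2.961]
force: [-1.9, 3.2, 10.8]
width: 0.0096
grip_force: 66.9
```

```bash
python3 - <<'E'
from h import *
f=grab_frame("scene"); W=cloud(f); cv2.imwrite("pics/scene8.png",f["image"]); 
c=np.array([.585,-.054]); y=np.array([.983,.1825]); x=np.array([.1825,-.983])
d=W[...,:2]-c; bx=d@x; by=d@y; z=W[...,2]-.110
# lid top surface in hinge frame: forward u=.125-bx ; panel top: n.(u,z)=.042
u=.125-bx
for sgn in (-1,1):
    m=(abs(by)<.135)&(abs(by)>.075)&(np.sign(by)==sgn)&(z>.05)&(z<.25)&(u>-.05)&(u<.2)
    p=np.c_[u[m],z[m]]; 
    for _ in range(8):
        mu=np.median(p,0) if _==0 else p.mean(0); w=np.linalg.svd(p-p.mean(0),full_matrices=False)[2]; r=(p-p.mean(0))@w[1]; p=p[abs(r)<max(.003,1.5*r.std())]
    w=w[0]*np.sign(w[0][1]); n=np.array([-w[1],w[0]]); print(len(p),"angle",np.arctan2(w[1],w[0]).round(3),"off",(p.mean(0)@n).round(4))
E
```

```text
2970 angle 0.854 off 0.0408
2976 angle 0.855 off 0.0404
```

View pics/scene8.png

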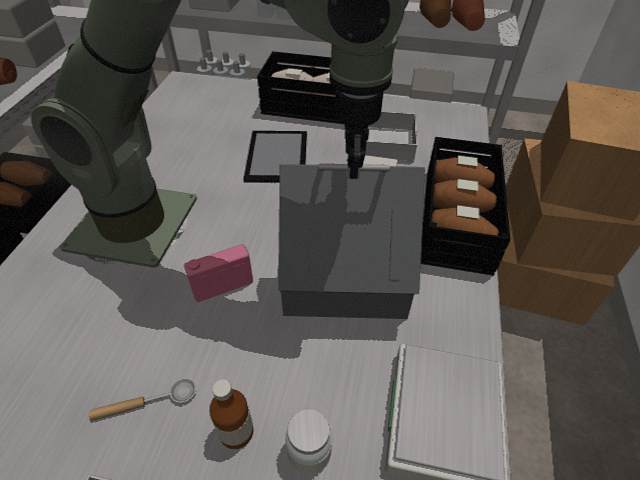

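The lid is being lowered half open: fitted angle 0.855 against the expected 0.86, so the stay should just be touching it.

Emit:
carry_out([
  {"travel": [0,1,-0.5],"angular": [0,0,0]},
  {"travel": [0,0,0],"angular": [0,0,0]},
])

```text
t: 27.62
tcp_pos: [0.5912, -0.0897, 0.3401]
tool_rot: [-3.141, 0.001, -2.962]
force: [-3.5, 0.9, 15.4]
width: 0.0095
grip_force: 67.4
```

Emit:
carry_out([
  {"travel": [0,1,0],"angular": [0,0,0]},
  {"travel": [0,0,0],"angular": [0,0,0]},
])

```text
t: 27.88
tcp_pos: [0.5911, -0.0894, 0.34]
tool_rot: [-3.14, 0.001, -2.963]
force: [-3.9, -4.4, 14.0]
width: 0.0093
grip_force: 67.3
```

Contact: the tool stops advancing and the force turns. I'll release and retreat upwards.

Emit:
carry_out([
  {"travel": [0,0,0],"angular": [0,0,0]},
  {"travel": [0,0,0],"angular": [0,0,0]},
  {"travel": [0,0,0],"angular": [0,0,0]},
  {"travel": [0,0,10],"angular": [0,0,0]},
  {"travel": [0,0,20],"angular": [0,0,0]},
  {"travel": [0,0,30],"angular": [0,0,0]},
  {"travel": [-10,20,10],"angular": [0,0,0]},
  {"travel": [-20,50,0],"angular": [0,0,0]},
  {"travel": [-20,50,0],"angular": [0,0,0]},
  {"travel": [-20,50,0],"angular": [0,0,0]},
], hand=-0.2)

```text
t: 29.12
tcp_pos: [0.5197, 0.0835, 0.4091]
tool_rot: [3.141, 0.0, -2.961]
force: [1.0, 0.3, -1.4]
width: 0.0343
grip_force: 0.0
```

```bash
python3 - <<'E'
from h import *
s=state(); print({k:np.round(s[k],3) for k in ("t","tcp_pos","width","force")})
f=grab_frame("scene"); W=cloud(f); g=f["image"]
c=np.array([.585,-.054]); y=np.array([.983,.1825]); x=np.array([.1825,-.983])
d=W[...,:2]-c; bx=d@x; by=d@y; z=W[...,2]-.110; u=.125-bx
m=(abs(by)<.135)&(abs(by)>.075)&(z>.05)&(z<.2)&(u>-.05)&(u<.15)
p=np.c_[u[m],z[m]]
for _ in range(8):
    w=np.linalg.svd(p-p.mean(0),full_matrices=False)[2]; r=(p-p.mean(0))@w[1]; p=p[abs(r)<max(.003,1.5*r.std())]
w=w[0]*np.sign(w[0][1]); print("angle",np.arctan2(w[1],w[0]))
t=grab_frame("top")["image"]
cv2.imwrite("pics/fin.png",np.hstack([cv2.resize(g,(400,300)),cv2.resize(t,(400,300))]))
E
```

```text
{'t': np.float64(29.125), 'tcp_pos': array([0.52 , 0.084, 0.409]), 'width': np.float64(0.034), 'force': array([ 0.993,  0.269, -1.427])}
angle 0.8545941358235927
```

View pics/fin.png

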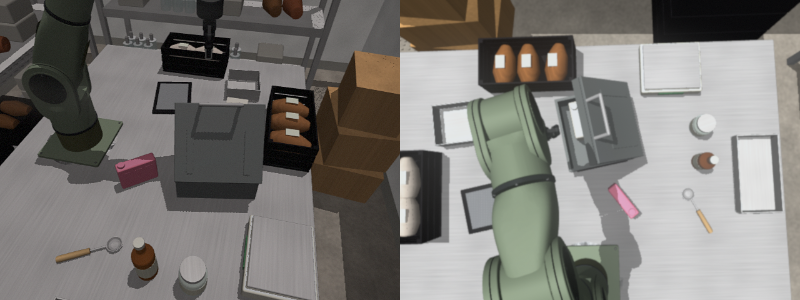

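The lid stays propped at 0.855 with the arm clear. The brick shows in the bay at (575,120) in the top view, and the bystanders haven't moved.

```bash
python3 -c "
from plant import *
print(finish_job())"
```

```text
the job is handed in; nothing more can be done
None
```

The job is handed in, at about 29 s of the 72 s allowed: the brick stands cap up in the front bay, the stay is on its stop, and the lid rests on it half open (0.855 rad), with the other goods undisturbed.

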